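# Load the matching change plate on the dowel carriage

### The job

Set up the changeover table: of the three plates lying in its lanes, find the one whose holes fit the three dowel pins of the sliding carriage. Shift the carriage in front of that plate's lane, slide the plate forward until it drops down flush over the pins, then swing the keeper fully shut over it. The other two plates must end in the lanes, and the small parts standing about must not be disturbed.

Things in the scene. Friction and masses are not known exactly. Their poses are not given: they have to be found in the camera images.
- deck: fixed table, dark steel bed 194 by 236 mm, top 10 mm high. Origin on the work surface under the front end of the middle lane; x forward from the lanes to the carriage, y left, z up. Three black lanes run along x from -92 mm to 0, surface 26 mm high, centred at y = -68, 0 and +68 mm, 62 mm wide between fences that rise 8 mm above it and end at x = -10 mm; open at both ends
- plate_a: aluminium plate, 66 (x) by 60 (y) by 8 mm, 0.15 kg, with an upright lip on its rear (-x) edge: 8 mm thick, 30 mm wide, 14 mm above the plate, its back flush with the rear face. 10 mm through holes: one on the centre line 14 mm behind the centre, two 14 mm ahead of it, 18 mm left and right. Origin: centre of its underside; x forward to the carriage, z up. Starts in any of the lanes
- plate_b: aluminium plate, 66 (x) by 60 (y) by 8 mm, 0.15 kg, with an upright lip on its rear (-x) edge: 8 mm thick, 30 mm wide, 14 mm above the plate, its back flush with the rear face. 10 mm through holes: four, 14 mm ahead of and behind the centre, 9 mm left and right. Origin: centre of its underside; x forward to the carriage, z up. Starts in any of the lanes
- plate_c: aluminium plate, 66 (x) by 60 (y) by 8 mm, 0.15 kg, with an upright lip on its rear (-x) edge: 8 mm thick, 30 mm wide, 14 mm above the plate, its back flush with the rear face. 10 mm through holes: three in a row across it through the centre, 18 mm apart. Origin: centre of its underside; x forward to the carriage, z up. Starts in any of the lanes
- carriage (a joint): position in m of the aluminium carriage along the deck's y, in front of the lanes; it faces a lane when this equals the lane's y (-0.068, 0, +0.068); travel -0.068 to +0.068, so the outer lanes are at its end stops; it stays where it is left (friction about 2 N)
- cheeks (a point): point midway between the carriage's two side cheeks, at the height of their tops (40 mm above the table). The cheeks run along the deck's x, 23 mm either way from here; their outer faces are 36 mm to the left and right of this point: push the carriage by them. Beside it the bed is 10 mm high with guide rods up to 17.5 mm
- nest (a point): point of the carriage floor where the centre of a seated plate's underside lies, 18 mm above the table, deck x = 35.5 mm; axes as the deck's. Three 8 mm pins stand 7.2 mm high: one 14 mm behind (-x), two 14 mm ahead, 18 mm left and right. A wrong plate rides on the pins; the right one drops 8 mm, its top flush with the lanes. An end stop halts a plate about 1 mm past this seat
- keeper (a joint): angle in rad of the keeper, a flat steel arm on the carriage's front end on a vertical pivot: near 0 or below = open, pointing to the deck's +y, clear of the plate; grows anticlockwise seen from above; 1.57 = fully shut at its stop, pointing to -x over the plate. Light friction (0.4 N at the knob), stays where left; it cannot shut over a plate that has not dropped
- keeper_pivot (a point): the keeper's pivot axis, on the carriage 42.5 mm ahead of the nest point, 40 mm above the table
- keeper_knob (a point): middle of the black upright round knob on the keeper's tip, 12 mm in diameter, from 34 to 60 mm above the table, 34 mm from the pivot
- spare_bush_mid (a point): bystander: guide bush, 30 mm wide, 27 mm tall, on the table; its middle
- spare_bearing_mid (a point): bystander: ball bearing, 40 mm wide, 12 mm tall, lying on the table; its middle
- spare_knob_mid (a point): bystander: black star knob, 34 mm wide, 27 mm tall; its middle
- open_vial_mid (a point): bystander: open glass vial, 30 mm wide, 67 mm tall; its middle
There are look-alikes about, which are no part of the job. What is shaped like the plate_b but pink is not meant.

How it is judged:
On the way, in this order (a step that is already met when the one before it is completed fails the run):
1. the plate that fits has dropped over the carriage's pins (horizontal distance between plate_a and nest below 0.004 m and z of plate_a in the frame of nest below 0.0015 m and angle between plate_a's own z axis and vertical below 0.04 rad and angle between the x axis of deck and the x axis of plate_a, either way round below 0.08 rad), for 0.2 s.
2. the keeper is shut over the seated plate (all of step 1 and value of joint keeper above 1.4 rad), for 0.2 s.
At the end, for the whole second after the job is handed in: The fitting plate lies flat (within 0.04 rad) over the carriage's pins, within 4 mm of the nest and no more than 1.5 mm above its floor, at rest; the keeper is shut (over 1.40 of 1.57 rad); the other two plates lie flat on the lanes, their centres 28 to 75 mm behind the lanes' front end (all of step 2 and linear speed of plate_a below 0.02 m/s and x of plate_b in the frame of deck between -0.075 and -0.028 m and z of plate_b in the frame of deck between 0.024 and 0.029 m and y of plate_b in the frame of deck between -0.1 and 0.1 m and x of plate_c in the frame of deck between -0.075 and -0.028 m and z of plate_c in the frame of deck between 0.024 and 0.029 m and y of plate_c in the frame of deck between -0.1 and 0.1 m); the robot touches nothing.
It fails at once if the flanged guide bush on the table was moved by more than 20 mm (distance of spare_bush_mid from where it was at the start of the episode above 0.02 m).
It fails at once if the bearing on the table was moved by more than 20 mm (distance of spare_bearing_mid from where it was at the start of the episode above 0.02 m).
It fails at once if the star knob on the table was moved by more than 20 mm (distance of spare_knob_mid from where it was at the start of the episode above 0.02 m).
It fails at once if the open vial on the table was moved by more than 20 mm (distance of open_vial_mid from where it was at the start of the episode above 0.02 m).
It also fails if it takes over 64 s, if anything falls off the work surface, if the arm or the gripper's body presses on something with over 40 N, if the wrist force passes 120 N, or if a joint passes its speed limit or range.

### The arm

A 6-joint arm with a two-finger parallel gripper is mounted at the origin on a cart in front of the work surface, level with it; the furniture and walls round the work are solid. World frame = base frame: x ahead of the robot, y to its left, z up, the work surface at z = 0. Lengths are in m, angles in rad, forces in N, time in s.
With the tool pointing down it reaches from about 0.35 to 0.725 m from the base axis. Payload 6 kg.
Tool frame: the origin (TCP) lies midway between the tips of the shut fingers; the grasp point (between the pads) lies 19 mm behind it; z points along the fingers, x is the direction in which the jaws open and shut, and the axes are right-handed (so a half turn about z gives the same grasp; the last joint's range is limited). The gripper opens to 85 mm and grips with 20 to 120 N. Pads are 22 mm wide; open, the fingers measure 114 mm over their backs; the gripper's body (76 mm by 85 mm) begins 54 mm behind the grasp point. The pads swing forward as they close: fully open they stand 13 mm farther back than shut.
Start: joints at [1.662, 0.04, 0.085, 0, -1.615, -0.334], TCP at [0.144, 0.582, 0.231] pointing down, gripper open.
Joint ranges: [-2.56, 2.56], [-1.29, 2.01], [-1.08, 1.49], [-3.29, 1.98], [-2.81, -0.18], [-2.99, 2.99]. Speed limits (rad/s): [2.57, 2.57, 3.01, 3.14, 3.14, 3.14].

### API

Orientations are given as a unit quaternion [x, y, z, w].
In Python, from rig import arm gives the robot as it stands.
- The arm moves only by the tool jog_arm, never from a script. Its argument "targets" is a list of rows, each a list of 4 numbers: the shift along the tool's x, y, z in units of 25 mm (1.0 is 25 mm), then the turn about the tool's z in units of 6 degrees (1.0 is 6 degrees). A call has exactly 10 rows; each row is the pose to reach, as a shift and turn from the pose measured when the call began, along the tool's axes at that moment; what a row does not reach only later rows make up. A row lasts 1/8 s, in which the tool goes at most 62.5 mm and 10.7 degrees, less where a joint would pass 70% of its speed; a pose out of reach is approached as far as the arm can. A call with a gripper value outside its range is refused whole. "hand" is the closure, from 0 (fully open) to 1 (shut), set as the call begins (left out, the last holds). The fingers move at their own pace and stop on an object; the grip force is fixed at half the most. Time passes only in rows, so rows that repeat a pose let the fingers close, or fill a call up. It gives the time, the measured TCP pose, the force and the opening at its end, in the units of the state.
- arm.read_state(): the state, without advancing time (a new reading comes with each control period).
- arm.get_image(name): name is "side" or "top"; returns a dict with "pixels" (384x512x3 uint8, blue, green, red), "K" (3x3 intrinsics, pixels), "dist" ([k1, k2, p1, p2, k3] as OpenCV has them; the pictures are not rectified), "cam_to_world" (4x4, takes a point from camera to world coordinates). Camera axes: x right, y up, looking along -z (the intrinsics and any distortion apply to the point x, -y, -z); pixel columns grow to the right and rows downward; lengths in m; the calibration is good to about 2 mm. A picture is of the moment at which its call begins. There is no depth.
- arm.sign_off(): hands the job in, once; it reports no verdict.
The state is a dict: "clock": time; "joint_pos": joint angles; "joint_vel": joint speeds; "joint_efforts": joint torques, N m; "position": TCP position; "tool_rot": TCP orientation; "wrist_force": force on the tool from outside, world axes, zero at the start; "wrist_torque": the same for the moment, N m; "width": finger opening in m.
Only numpy, scipy, OpenCV 4.12 (cv2) and the standard library are available. Lean on these libraries where they do the work, as an engineer would, in place of code of your own. Each camera call takes 0.05 s, during which the arm holds its last target. There are 200 camera calls.

## Working session

There is one attempt and no reset: what is moved stays moved. The work goes in short steps, Python scripts to look and compute and a tool call to move; the robot and the scene stay as the last step left them, time stands still between calls to the robot, and variables do not carry over. Pictures are saved under pics/ and viewed, about 8 in all and at most 12, crops included, and the job is handed in when it is done.

Besides the shell and the picture viewer there is one more tool, called after ">>>" as name([rows], argument=value, ...), one row to a line, values as JSON. jog_arm: Moves the arm, as the interface text tells. Its arguments: {"type":"object","properties":{"targets":{"type":"array"},"hand":{"type":"number"}},"required":["targets"]}

```bash
mkdir -p pics; ls
cat > h.py <<'E'
from rig import arm
import numpy as np, cv2
def snap(n,f):
    d=arm.get_image(n); cv2.imwrite(f'pics/{f}.png',d['pixels']); np.savez(f'pics/{f}.npz',**{k:np.array(d[k]) for k in d}); return d
def load(f): return dict(np.load(f'pics/{f}.npz'))
def ray(d,uv):
    p=cv2.undistortPoints(np.array(uv,float).reshape(-1,1,2),d['K'],np.array(d['dist'],float)).reshape(-1,2)
    T=np.array(d['cam_to_world']); v=np.c_[p[:,0],-p[:,1],-np.ones(len(p))]@T[:3,:3].T
    return T[:3,3],v
def onz(d,uv,z):
    o,v=ray(d,uv); return o+v*((z-o[2])/v[:,2])[:,None]
def proj(d,P):
    T=np.linalg.inv(np.array(d['cam_to_world'])); P=np.atleast_2d(P)@T[:3,:3].T+T[:3,3]
    P=P*[1,-1,-1]
    return cv2.projectPoints(P.reshape(-1,1,3),np.zeros(3),np.zeros(3),d['K'],np.array(d['dist'],float))[0].reshape(-1,2)
E
python3 - <<'E'
from h import *
for n in('top','side'):
    d=snap(n,n+'0'); print(d['K'],d['dist'],np.round(d['cam_to_world'],3))
s=arm.read_state(); print(s)
a=cv2.imread('pics/top0.png');b=cv2.imread('pics/side0.png')
cv2.imwrite('pics/t.png',cv2.resize(a,(800,600),interpolation=cv2.INTER_CUBIC));cv2.imwrite('pics/s.png',cv2.resize(b,(800,600),interpolation=cv2.INTER_CUBIC))
E
```

```text
pics
[[354.05651803   0.         254.29358286]
 [  0.         354.05651803 192.21222989]
 [  0.           0.           1.        ]] [-0.05790038  0.          0.          0.          0.        ] [[-0.129  0.968 -0.215  0.387]
 [-0.992 -0.127  0.024  0.141]
 [-0.004  0.216  0.976  0.91 ]
 [ 0.     0.     0.     1.   ]]
[[422.86099203   0.         257.2064117 ]
 [  0.         422.86099203 190.94887428]
 [  0.           0.           1.        ]] [-0.14873435  0.          0.          0.          0.        ] [[ 0.898  0.178 -0.403  0.064]
 [-0.441  0.347 -0.828 -0.872]
 [-0.007  0.921  0.39   0.533]
 [ 0.     0.     0.     1.   ]]
{'clock': 0.1, 'joint_pos': array([ 1.66172591e+00,  4.07490213e-02,  8.39177458e-02, -4.24483294e-04,
       -1.61551813e+00, -3.33727491e-01]), 'joint_vel': array([-0.00175041, -0.00036862,  0.00178393,  0.00159531, -0.00039785,
       -0.00054813]), 'joint_efforts': array([-4.76670320e-03, -3.69350266e+01,  3.48276401e+01,  6.95181280e+00,
       -4.62120166e-03, -3.67003452e-06]), 'position': array([0.14408816, 0.58213107, 0.23038099]), 'tool_rot': array([-6.16278429e-01,  7.87527936e-01, -5.37509027e-04, -5.99211222e-04]), 'wrist_force': array([-0.44234324, -0.68274016, -0.57585619]), 'wrist_torque': array([0.00040819, 0.03257808, 0.01330916]), 'width': 0.0854663651646508}
```

View pics/t.png

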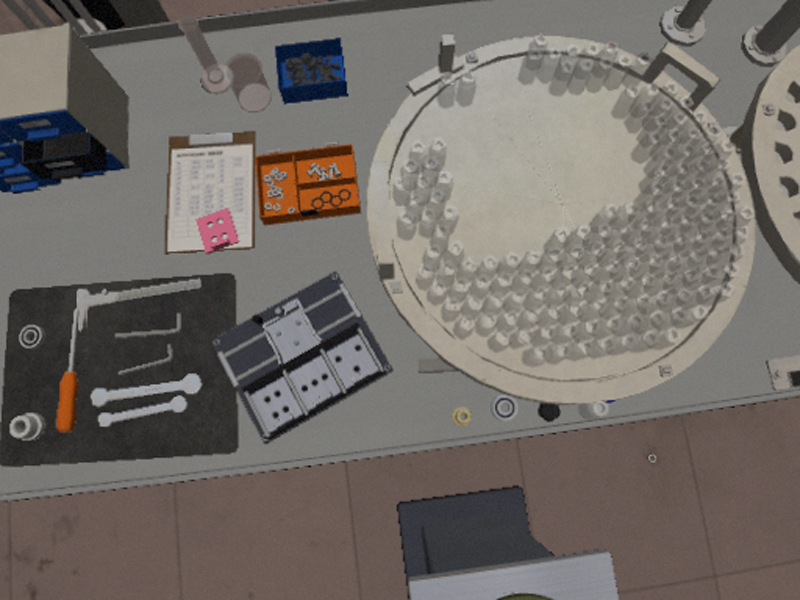

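View pics/s.png

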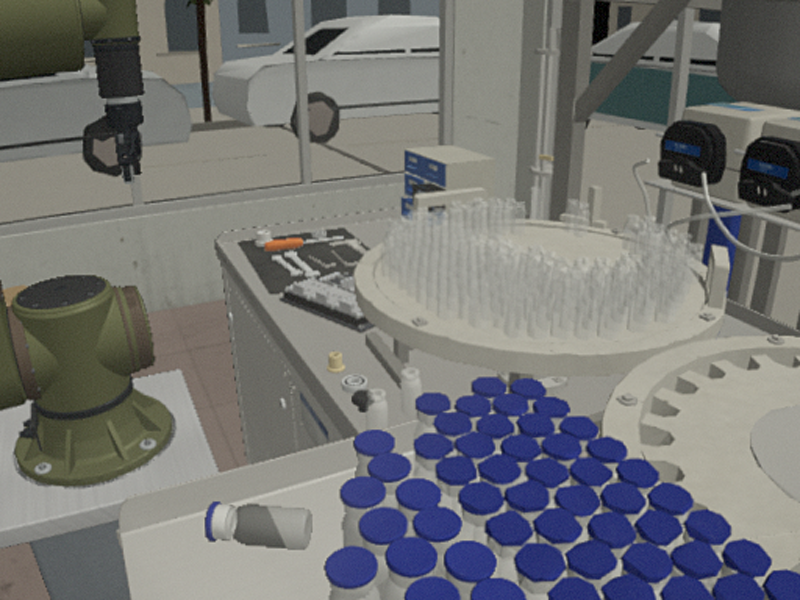

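Top view: the deck is at about (305,358) of the 800x600 view, with three plates in its lanes, the carriage ahead of the middle lane, and a pink decoy on the clipboard. Now an enlarged crop to tell the plates apart.

Run:
```python
import cv2
a=cv2.imread('pics/top0.png')[172:286,132:256]
cv2.imwrite('pics/c.png',cv2.resize(a,None,fx=5,fy=5,interpolation=cv2.INTER_CUBIC))
```

```text
(no output)
```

View pics/c.png

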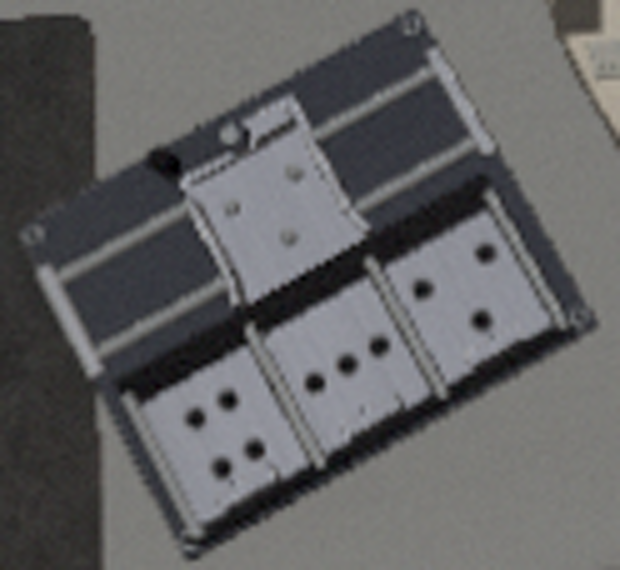

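Candidates (crop pixels): left lane (225,432) has four holes → plate_b; middle (347,362) has a row of three → plate_c; right lane (455,288) has one hole behind and two ahead → plate_a, matching the carriage's pins at (290,237), (232,207), (293,172). The pink one is a decoy. Knob is at about (165,160), pivot about (232,133). Next I measure the deck pose.

```bash
cat > fit.py <<'E'
from h import *
d=load('top0'); im=d['pixels']; g=cv2.cvtColor(im,cv2.COLOR_BGR2GRAY)
full=lambda c:(np.array(c,float)+.5)/5-.5+[132,172]
def blob(c,r=3,dark=True):
    u=np.round(full(c)).astype(int); w=g[u[1]-r:u[1]+r+1,u[0]-r:u[0]+r+1].astype(float)
    m=np.median(w); k=np.clip(m-10-w if dark else w-m-5,0,None); yy,xx=np.mgrid[-r:r+1,-r:r+1]
    return u+[(k*xx).sum()/k.sum(),(k*yy).sum()/k.sum()]
def rigid(A,B):
    a,b=A.mean(0),B.mean(0); H=(A-a).T@(B-b); t=np.arctan2(H[0,1]-H[1,0],H[0,0]+H[1,1])
    R=np.array([[np.cos(t),-np.sin(t)],[np.sin(t),np.cos(t)]]); return R,b-R@a,t
# fence ends z=.034, bed corners z=.010
ft=[full(c) for c in [(130,393),(250,328),(372,262),(492,195),(198,540),(321,466),(443,397),(565,325)]]
ys=[.102,.034,-.034,-.102]
A=np.array([[-.010,y] for y in ys]+[[-.092,y] for y in ys]); B=onz(d,ft,.034)[:,:2]
R,t,th=rigid(A,B); print('fences',t,th,np.round(((A@R.T+t)-B)*1e3,1).tolist())
H={'b':[(195,418),(228,399),(221,468),(255,449)],'c':[(315,382),(347,363),(379,345)],'a':[(423,289),(486,253),(481,320)]}
loc=lambda P:(P-t)@R
for k,v in H.items():
    P=onz(d,[blob(c) for c in v],.034)[:,:2]; print(k,np.round(loc(P)*1e3,1).tolist())
pins=onz(d,[full(c) for c in [(290,237),(232,207),(293,172)]],.025)[:,:2]; print('pins',np.round(loc(pins)*1e3,1).tolist())
print('knob',loc(onz(d,[full((165,158))],.055)[:,:2])*1e3,'piv',loc(onz(d,[full((232,133))],.045)[:,:2])*1e3)
bed=onz(d,[full(c) for c in [(413,10),(20,235),(195,560),(598,322)]],.01)[:,:2]; print('bed',np.round(loc(bed)*1e3,1).tolist())
E
python3 fit.py
```

```text
fences [0.51506175 0.28544059] 0.3863237636475407 [[1.0, 2.1], [2.3, 0.9], [3.0, 1.3], [2.8, 1.5], [-0.4, -1.3], [-2.4, -1.5], [-2.3, -1.8], [-3.9, -1.2]]
b [[-38.5, 77.7], [-38.4, 59.7], [-66.4, 77.3], [-66.2, 59.2]]
c [[-52.0, 18.6], [-52.0, 0.4], [-51.7, -17.6]]
a [[-37.6, -49.4], [-37.2, -85.5], [-65.5, -67.5]]
pins [[20.0, -3.4], [48.2, 15.3], [48.9, -20.0]]
knob [[78.95506643 29.74744953]] piv [[76.64038403 -3.955933  ]]
bed [[98.5, -114.0], [93.2, 119.7], [-96.9, 114.0], [-92.5, -118.2]]
```

```bash
cat > more.py <<'E'
from h import *
d=load('top0');s=load('side0')
k=lambda *p:[((np.array(q)+.5)*.64-.5) for q in p]
rim=k((372,215),(377,260),(395,300),(430,355))
for z in(0,.1,.15,.2): print(z,np.round(onz(d,rim,z),3)[:,:2].tolist())
print('side table left rim', [np.round(onz(s,k((357,272),(430,340)),z),3)[:,:2].tolist() for z in (.05,.1,.15,.2)])
# bed edges: subpixel normal search
g=cv2.cvtColor(d['pixels'],cv2.COLOR_BGR2GRAY).astype(np.float32)
full=lambda c:(np.array(c,float)+.5)/5-.5+[132,172]
def edge(a,b):
    a,b=full(a),full(b); n=np.array([-(b-a)[1],(b-a)[0]]);n/=np.linalg.norm(n); pts=[]
    off=np.arange(-3,3.01,.1)
    for f in np.linspace(.1,.9,60):
        p=a+f*(b-a); q=(p+off[:,None]*n).astype(np.float32)
        v=cv2.remap(g,q[:,:1],q[:,1:],cv2.INTER_LINEAR).ravel(); i=np.argmax(np.abs(np.gradient(cv2.GaussianBlur(v[:,None],(1,11),2).ravel())))
        pts.append(p+off[i]*n)
    P=onz(d,pts,.01)[:,:2]; vx,vy,x,y=cv2.fitLine(P.astype(np.float32),cv2.DIST_HUBER,0,.001,.001).ravel(); return np.array([vx,vy]),np.array([x,y])
for nm,a,b in [('front',(413,10),(20,235)),('rear',(195,560),(598,322)),('right',(598,322),(413,10))]:
    v,p=edge(a,b); h=np.degrees(np.arctan2(v[1],v[0])); print(nm,'theta',np.radians((h%90)),p)
E
python3 more.py
```

```text
0 [[0.746, 0.143], [0.663, 0.144], [0.589, 0.123], [0.49, 0.077]]
0.1 [[0.706, 0.143], [0.633, 0.144], [0.567, 0.125], [0.479, 0.084]]
0.15 [[0.686, 0.143], [0.618, 0.144], [0.556, 0.126], [0.473, 0.088]]
0.2 [[0.667, 0.142], [0.602, 0.143], [0.545, 0.127], [0.467, 0.091]]
side table left rim [[[0.542, 0.324], [0.528, -0.022]], [[0.493, 0.2], [0.48, -0.11]], [[0.443, 0.077], [0.432, -0.198]], [[0.394, -0.047], [0.384, -0.286]]]
front theta 0.39248908 [0.60479945 0.32568714]
rear theta 0.39482176 [0.426206   0.25200143]
right theta 0.46574754 [0.5590197  0.18040718]
```

```bash
cat > go.py <<'E'
from h import *
from scipy.spatial.transform import Rotation as Ro
import sys
th=.394; O=np.array([.5139,.2855]); c,s=np.cos(th),np.sin(th); RD=np.array([[c,-s],[s,c]])
st=arm.read_state(); p=np.array(st['position']); R=Ro.from_quat(st['tool_rot'])
print('clk',round(st['clock'],2),'deck mm',np.round(np.r_[(p[:2]-O)@RD,p[2]]*1e3,1),'F deck',np.round(np.r_[np.array(st['wrist_force'])[:2]@RD,st['wrist_force'][2]],1),'w',round(st['width'],4))
X=R.as_matrix()[:,0]; h=np.degrees(np.arctan2(X[1],X[0])-th); print('tool x heading in deck',round(h,1), 'j',np.round(st['joint_pos'],2))
for a in sys.argv[1:]:
    x,y,z,hd=map(float,a.split(',')); P=np.r_[O+RD@np.array([x,y])/1e3,z/1e3]
    print(a,np.round(R.inv().apply(P-p)/.025,2),round(-((hd-h+180)%360-180)/6,2))
E
python3 go.py 35,60,120,-90
```

```text
clk 0.1 deck mm [-227.6  415.9  230.4] F deck [-0.7 -0.5 -0.6] w 0.0855
tool x heading in deck -126.5 j [ 1.66  0.04  0.08 -0.   -1.62 -0.33]
35,60,120,-90 [  5.19 -16.91   4.43] -6.08
```

>>> jog_arm([
  [0.5, -1.7, 0, -0.6],
  [1.0, -3.4, 0, -1.2],
  [1.6, -5.1, 0, -1.9],
  [2.1, -6.8, 0, -2.5],
  [2.6, -8.5, 0, -3.2],
  [3.1, -10.2, 0.5, -3.8],
  [3.7, -12.0, 1.5, -4.5],
  [4.2, -13.7, 2.5, -5.1],
  [4.7, -15.3, 3.5, -5.6],
  [5.2, -16.9, 4.4, -6.1],
], hand=1)

```text
clock: 1.35
position: [0.5237, 0.3531, 0.1192]
tool_rot: [0.833, -0.553, 0.0, 0.001]
wrist_force: [0.5, 0.6, 0.3]
width: 0.0001
```

```bash
python3 go.py 35,60,28,-90 35,-5,28,-90
```

```text
clk 1.35 deck mm [ 35.   58.7 119.2] F deck [0.7 0.4 0.3] w 0.0001
tool x heading in deck -89.8 j [ 0.91  0.14 -0.01  0.   -1.42  1.06]
35,60,28,-90 [-0.06 -0.01  3.65] 0.04
35,-5,28,-90 [2.54 0.   3.65] 0.04
```

>>> jog_arm([
  [0, 0, 0.6, 0],
  [0, 0, 1.2, 0],
  [0, 0, 1.8, 0],
  [0, 0, 2.4, 0],
  [0, 0, 2.9, 0],
  [0, 0, 3.3, 0],
  [0, 0, 3.5, 0],
  [0, 0, 3.65, 0],
  [0, 0, 3.65, 0],
  [0, 0, 3.65, 0],
])

```text
clock: 2.6
position: [0.5239, 0.353, 0.0283]
tool_rot: [0.833, -0.554, 0.0, 0.001]
wrist_force: [0.4, -1.0, 0.6]
width: -0.0002
```

```bash
python3 go.py 35,20,28,-90 35,-20,28,-90
python3 - <<'E'
from h import *
a=snap('top','t1')['pixels'][150:290,120:270];b=snap('side','s1')['pixels'][130:230,120:280]
b=cv2.resize(b,(600,375),interpolation=cv2.INTER_CUBIC);a=cv2.resize(a,(200,187))
cv2.imwrite('pics/m1.png',np.hstack([b,cv2.copyMakeBorder(a,0,188,0,0,cv2.BORDER_CONSTANT)]))
E
```

```text
clk 2.6 deck mm [35.1 58.5 28.3] F deck [-0.  -1.1  0.6] w -0.0002
tool x heading in deck -89.8 j [ 0.91  0.19 -0.12  0.   -1.26  1.06]
35,20,28,-90 [1.54 0.01 0.02] 0.03
35,-20,28,-90 [3.14 0.02 0.02] 0.03
```

View pics/m1.png

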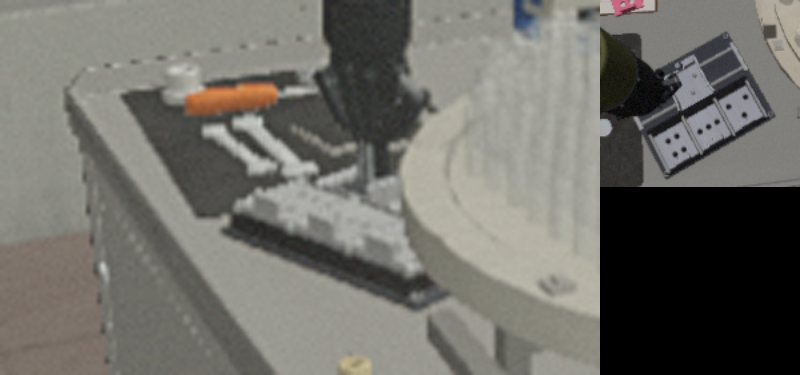

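The pictures show the shut fingers standing beside the carriage's left cheek (small top view, about (672,85)), clear of the knob. I'll push along -y.

>>> jog_arm([
  [0.3, 0, 0, 0],
  [0.6, 0, 0, 0],
  [0.9, 0, 0, 0],
  [1.2, 0, 0, 0],
  [1.5, 0, 0, 0],
  [1.8, 0, 0, 0],
  [2.1, 0, 0, 0],
  [2.4, 0, 0, 0],
  [2.6, 0, 0, 0],
  [2.7, 0, 0, 0],
])

```text
clock: 3.95
position: [0.5501, 0.2904, 0.0284]
tool_rot: [0.833, -0.554, 0.0, 0.001]
wrist_force: [-2.3, 1.9, 1.8]
width: -0.0003
```

```bash
python3 go.py
python3 - <<'E'
from h import *
a=snap('top','t2')['pixels'][150:290,120:270]
cv2.imwrite('pics/m2.png',cv2.resize(a,None,fx=4,fy=4,interpolation=cv2.INTER_CUBIC))
E
```

```text
clk 3.95 deck mm [35.3 -9.4 28.4] F deck [-1.4  2.6  1.8] w -0.0003
tool x heading in deck -89.8 j [ 0.81  0.17 -0.15  0.   -1.25  1.16]
```

View pics/m2.png

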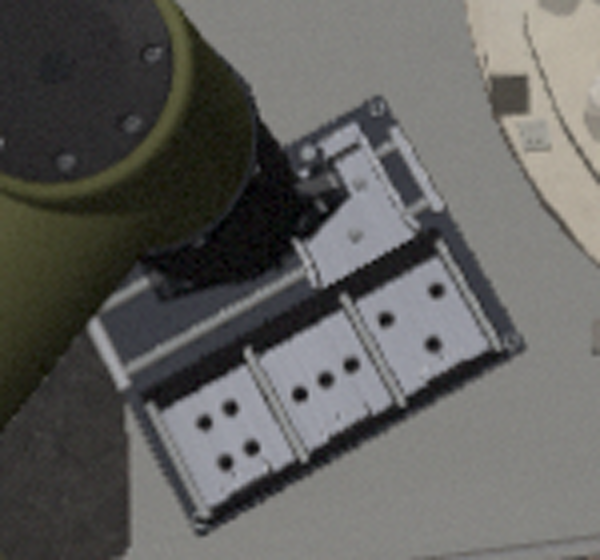

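Carriage is moving; its rear pin is now at crop (355,236), not yet in front of the right lane. Measuring what's left.

```bash
cat > loc.py <<'E'
from h import *
th=.394; O=np.array([.5139,.2855]); c,s=np.cos(th),np.sin(th); RD=np.array([[c,-s],[s,c]])
def loc(d,uv,z): return np.round((onz(d,uv,z)[:,:2]-O)@RD*1e3,1)
E
python3 -c "
from loc import *
f=lambda q:(np.array(q)+.5)/4-.5+[120,150]
d=load('t2');print(loc(d,[f((355,236)),f((360,184))],.025), loc(d,[f((310,153))],.045))"
```

```text
[[ 20.7 -57.8]
 [ 48.7 -76.7]] [[ 77.  -59.1]]
```

>>> jog_arm([
  [0.06, 0, 0, 0],
  [0.12, 0, 0, 0],
  [0.18, 0, 0, 0],
  [0.24, 0, 0, 0],
  [0.3, 0, 0, 0],
  [0.34, 0, 0, 0],
  [0.36, 0, 0, 0],
  [0.38, 0, 0, 0],
  [0.4, 0, 0, 0],
  [0.4, 0, 0, 0],
])

```text
clock: 5.25
position: [0.5538, 0.2816, 0.0284]
tool_rot: [0.833, -0.554, -0.0, 0.001]
wrist_force: [-2.5, 4.2, -0.4]
width: -0.0
```

```bash
python3 go.py
```

```text
clk 5.25 deck mm [ 35.3 -18.9  28.4] F deck [-0.7  4.9 -0.4] w -0.0
tool x heading in deck -89.8 j [ 0.79  0.17 -0.15  0.   -1.25  1.18]
```

>>> jog_arm([
  [0.01, 0, 0, 0],
  [0.02, 0, 0, 0],
  [0.03, 0, 0, 0],
  [0.04, 0, 0, 0],
  [0.05, 0, 0, 0],
  [0.06, 0, 0, 0],
  [0.07, 0, 0, 0],
  [0.08, 0, 0, 0],
  [0.08, 0, 0, 0],
  [0.08, 0, 0, 0],
])

```text
clock: 6.5
position: [0.5539, 0.2814, 0.0284]
tool_rot: [0.833, -0.553, -0.001, -0.0]
wrist_force: [-4.6, 9.2, 2.0]
width: -0.0
```

```bash
python3 go.py
```

```text
clk 6.5 deck mm [ 35.4 -19.1  28.4] F deck [-0.7 10.2  2. ] w -0.0
tool x heading in deck -89.7 j [ 0.79  0.17 -0.15 -0.   -1.25  1.18]
```

End stop found (10 N, no further motion). Now back off, lift and go behind plate_a.

```bash
python3 go.py 35,-10,28,-90 35,-10,80,-90 -112,-68,80,-90 -112,-68,31,-90
```

```text
clk 6.5 deck mm [ 35.4 -19.1  28.4] F deck [-0.7 10.2  2. ] w -0.0
tool x heading in deck -89.7 j [ 0.79  0.17 -0.15 -0.   -1.25  1.18]
35,-10,28,-90 [-0.36  0.01  0.02] 0.04
35,-10,80,-90 [-0.37  0.02 -2.06] 0.04
-112,-68,80,-90 [ 1.93  5.91 -2.06] 0.04
-112,-68,31,-90 [ 1.93  5.9  -0.1 ] 0.04
```

>>> jog_arm([
  [-0.36, 0, 0, 0],
  [-0.36, 0, -1.0, 0],
  [-0.36, 0, -2.1, 0],
  [0.0, 0.8, -2.1, 0],
  [0.5, 2.0, -2.1, 0],
  [1.0, 3.2, -2.1, 0],
  [1.5, 4.4, -2.1, 0],
  [1.9, 5.5, -2.1, 0],
  [1.93, 5.9, -2.1, 0.04],
  [1.93, 5.9, -2.1, 0.04],
])

```text
clock: 7.75
position: [0.4369, 0.1796, 0.0813]
tool_rot: [0.832, -0.555, -0.001, -0.001]
wrist_force: [0.2, 0.3, 0.1]
width: -0.0004
```

```bash
python3 go.py -112,-68,31,-90
python3 - <<'E'
from h import *
a=snap('top','t3')['pixels'][150:290,120:270]
cv2.imwrite('pics/m3.png',cv2.resize(a,None,fx=4,fy=4,interpolation=cv2.INTER_CUBIC))
E
```

```text
clk 7.75 deck mm [-111.7  -68.2   81.3] F deck [0.3 0.2 0.1] w -0.0004
tool x heading in deck -90.0 j [ 0.82 -0.28 -0.48 -0.   -1.37  1.15]
-112,-68,31,-90 [-0.01  0.01  2.01] 0.0
```

View pics/m3.png

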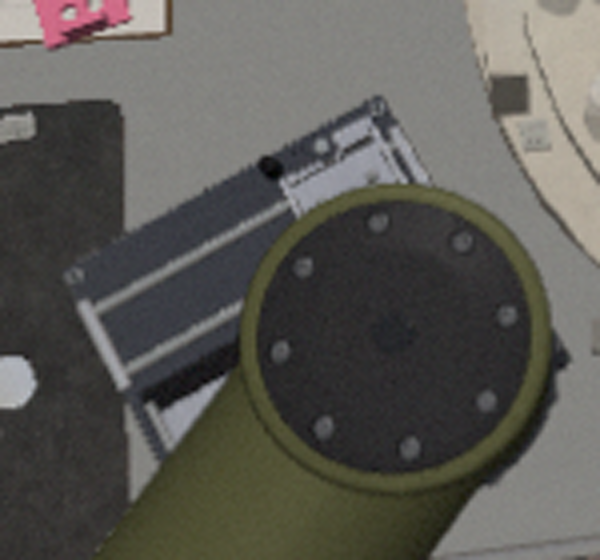

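The carriage is at the right-hand stop (pivot (322,145), knob (270,166), still open). Lowering behind plate_a.

>>> jog_arm([
  [0, 0, 0.5, 0],
  [0, 0, 1.0, 0],
  [0, 0, 1.5, 0],
  [0, 0, 1.8, 0],
  [0, 0, 2.0, 0],
  [0, 0, 2.0, 0],
  [0, -0.2, 2.0, 0],
  [0, -0.4, 2.0, 0],
  [0, -0.6, 2.0, 0],
  [0, -0.8, 2.0, 0],
])

```text
clock: 9.05
position: [0.4558, 0.1876, 0.0312]
tool_rot: [0.832, -0.555, -0.001, -0.0]
wrist_force: [-1.3, -1.0, 1.1]
width: -0.0002
```

```bash
python3 go.py -20,-68,31,-90
```

```text
clk 9.05 deck mm [-91.2 -68.1  31.2] F deck [-1.6 -0.4  1.1] w -0.0002
tool x heading in deck -90.0 j [ 0.8  -0.18 -0.49 -0.   -1.26  1.17]
-20,-68,31,-90 [-0.   -2.85  0.  ] 0.0
```

>>> jog_arm([
  [0, -0.3, 0, 0],
  [0, -0.6, 0, 0],
  [0, -0.9, 0, 0],
  [0, -1.2, 0, 0],
  [0, -1.5, 0, 0],
  [0, -1.8, 0, 0],
  [0, -2.1, 0, 0],
  [0, -2.4, 0, 0],
  [0, -2.7, 0, 0],
  [0, -2.8, 0, 0],
])

```text
clock: 10.3
position: [0.5208, 0.2147, 0.0308]
tool_rot: [0.832, -0.555, -0.001, -0.0]
wrist_force: [-0.4, 0.3, -0.0]
width: -0.0003
```

```bash
python3 go.py
python3 - <<'E'
from h import *
a=snap('top','t4')['pixels'][150:290,120:270]
cv2.imwrite('pics/m4.png',cv2.resize(a,None,fx=4,fy=4,interpolation=cv2.INTER_CUBIC))
E
```

```text
clk 10.3 deck mm [-20.8 -68.   30.8] F deck [-0.3  0.4 -0. ] w -0.0003
tool x heading in deck -90.0 j [ 0.75  0.01 -0.31 -0.   -1.25  1.22]
```

View pics/m4.png

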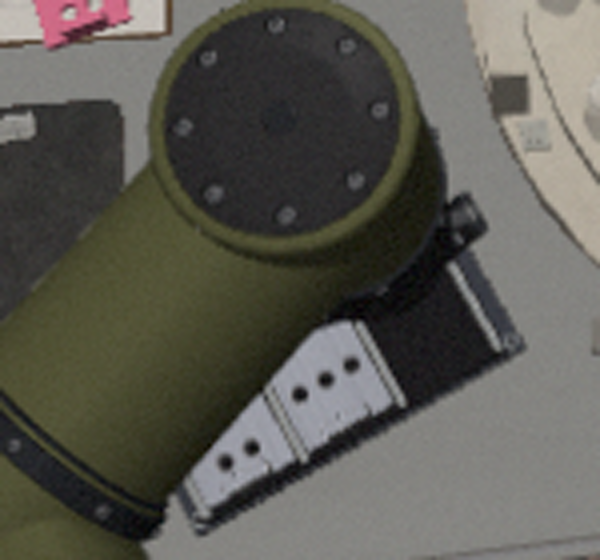

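The right lane is now empty and the arm hides the carriage. I'll continue slowly to the seat.

>>> jog_arm([
  [0, -0.06, 0, 0],
  [0, -0.12, 0, 0],
  [0, -0.18, 0, 0],
  [0, -0.24, 0, 0],
  [0, -0.3, 0, 0],
  [0, -0.35, 0, 0],
  [0, -0.4, 0, 0],
  [0, -0.44, 0, 0],
  [0, -0.47, 0, 0],
  [0, -0.47, 0, 0],
])

```text
clock: 11.6
position: [0.5321, 0.2194, 0.0311]
tool_rot: [0.832, -0.555, -0.001, -0.0]
wrist_force: [-0.4, -0.1, -1.1]
width: -0.0002
```

```bash
python3 go.py
```

```text
clk 11.6 deck mm [ -8.6 -68.   31.1] F deck [-0.4  0.1 -1.1] w -0.0002
tool x heading in deck -90.0 j [ 0.74  0.05 -0.28 -0.   -1.25  1.23]
```

>>> jog_arm([
  [0, -0.02, 0, 0],
  [0, -0.04, 0, 0],
  [0, -0.06, 0, 0],
  [0, -0.08, 0, 0],
  [0, -0.1, 0, 0],
  [0, -0.12, 0, 0],
  [0, -0.14, 0, 0],
  [0, -0.16, 0, 0],
  [0, -0.16, 0, 0],
  [0, -0.16, 0, 0],
])

```text
clock: 12.85
position: [0.5352, 0.2205, 0.0311]
tool_rot: [0.832, -0.555, -0.001, 0.0]
wrist_force: [-5.4, -2.1, 2.2]
width: 0.0003
```

```bash
python3 go.py
```

```text
clk 12.85 deck mm [ -5.3 -68.2  31.1] F deck [-5.7  0.2  2.2] w 0.0003
tool x heading in deck -90.0 j [ 0.74  0.06 -0.27 -0.   -1.25  1.23]
```

A 5.7 N push-back means the plate hit something about where the stop should be. Lift off, move to the knob-push start and look.

```bash
python3 go.py -15,-68,31,-90 -15,-68,100,-90 105,0,100,-135
```

```text
clk 12.85 deck mm [ -5.3 -68.2  31.1] F deck [-5.7  0.2  2.2] w 0.0003
tool x heading in deck -90.0 j [ 0.74  0.06 -0.27 -0.   -1.25  1.23]
-15,-68,31,-90 [-0.01  0.39  0.01] 0.0
-15,-68,100,-90 [-0.01  0.39 -2.75] 0.0
105,0,100,-135 [-2.73 -4.41 -2.76] 7.5
```

>>> jog_arm([
  [0, 0.4, 0, 0],
  [0, 0.4, -0.8, 0],
  [0, 0.4, -1.8, 0],
  [0, 0.4, -2.7, 0],
  [-0.6, -0.3, -2.7, 1.2],
  [-1.2, -1.2, -2.7, 2.5],
  [-1.8, -2.1, -2.7, 4.0],
  [-2.4, -3.1, -2.7, 5.5],
  [-2.7, -4.0, -2.7, 7.0],
  [-2.7, -4.4, -2.7, 7.5],
])

```text
clock: 14.1
position: [0.6112, 0.326, 0.0978]
tool_rot: [-0.555, 0.832, 0.001, -0.001]
wrist_force: [0.7, -0.7, -0.4]
width: 0.0002
```

```bash
python3 go.py 97,-10,48,-135
python3 - <<'E'
from h import *
a=snap('top','t5')['pixels'][150:290,120:270]
cv2.imwrite('pics/m5.png',cv2.resize(a,None,fx=4,fy=4,interpolation=cv2.INTER_CUBIC))
E
```

```text
clk 14.1 deck mm [105.4   0.   97.8] F deck [ 0.4 -0.9 -0.4] w 0.0002
tool x heading in deck -135.1 j [ 0.78  0.31  0.14 -0.   -1.41  0.4 ]
97,-10,48,-135 [ 0.52 -0.05  1.99] -0.02
```

View pics/m5.png

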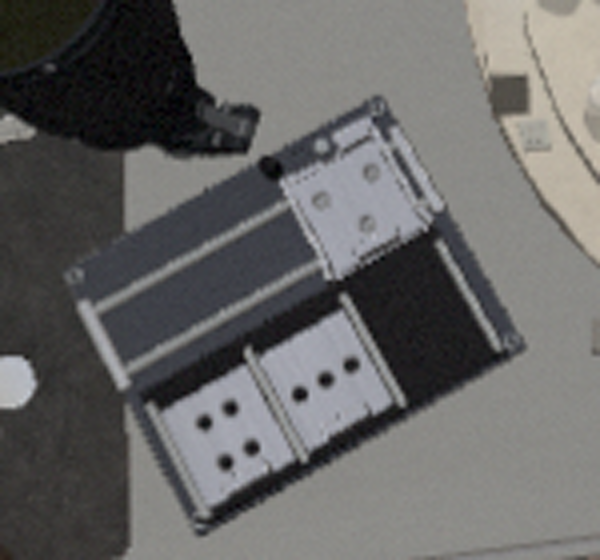

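Plate_a sits in the carriage with the pins showing in all three holes: (320,201), (372,171), (368,223). Plates b and c haven't moved. I'll check the numbers, then push the knob at (270,166).

```bash
python3 -c "
from loc import *
f=lambda q:(np.array(q)+.5)/4-.5+[120,150]
d=load('t5');print(loc(d,[f((320,201)),f((372,171)),f((368,223))],.026).tolist(), loc(d,[f((271,167))],.058),loc(d,[f((323,146))],.042))
q=[f(p) for p in((256,108),(248,148))]
print('finger tip?',loc(d,q,.1))"
```

```text
[[51.5, -49.3], [52.1, -87.4], [23.7, -69.0]] [[ 77.5 -34.4]] [[ 77.8 -68.2]]
finger tip? [[101.5 -45.8]
 [ 82.2 -30.4]]
```

>>> jog_arm([
  [0, 0, 0.4, 0],
  [0, 0, 0.8, 0],
  [0, 0, 1.2, 0],
  [0.1, 0, 1.6, 0],
  [0.2, 0, 1.9, 0],
  [0.3, 0, 2.0, 0],
  [0.4, 0, 2.0, 0],
  [0.5, 0, 2.0, 0],
  [0.52, 0, 2.0, 0],
  [0.52, 0, 2.0, 0],
])

```text
clock: 15.4
position: [0.6067, 0.3138, 0.048]
tool_rot: [-0.555, 0.832, 0.001, -0.0]
wrist_force: [0.5, -0.5, -0.7]
width: 0.0001
```

```bash
python3 go.py 54,-51,48,-135
```

```text
clk 15.4 deck mm [96.6 -9.5 48. ] F deck [ 0.3 -0.7 -0.7] w 0.0001
tool x heading in deck -135.2 j [ 0.77  0.31  0.05 -0.   -1.31  0.41]
54,-51,48,-135 [ 2.38  0.02 -0.  ] -0.03
```

The hole picks read about 2 mm forward of the seat, which would also fit a plate still riding on the pins at the end stop. I'll check the height by touching the plate's top before the keeper.

```bash
python3 go.py 35,-68,70,-135 35,-68,38,-135
python3 - <<'E'
from loc import *
d=load('t5'); g=cv2.cvtColor(d['pixels'],cv2.COLOR_BGR2GRAY)
f=lambda q:(np.array(q)+.5)/4-.5+[120,150]
for q in((320,201),(372,171),(368,223)):
    u=np.round(f(q)).astype(int); w=g[u[1]-4:u[1]+5,u[0]-4:u[0]+5].astype(int); print(u); print(w)
    k=np.clip(np.median(w)-6-w,0,None)[1:-1,1:-1]; yy,xx=np.mgrid[-3:4,-3:4]; p=u+[(k*xx).sum()/k.sum(),(k*yy).sum()/k.sum()]
    print([loc(d,[p],z).tolist() for z in(.026,.0335)])
E
```

```text
clk 15.4 deck mm [96.6 -9.5 48. ] F deck [ 0.3 -0.7 -0.7] w 0.0001
tool x heading in deck -135.2 j [ 0.77  0.31  0.05 -0.   -1.31  0.41]
35,-68,70,-135 [ 3.4   0.08 -0.88] -0.03
35,-68,38,-135 [3.4  0.07 0.4 ] -0.03
[200 200]
[[161 160 161 160 160 164 161 159 160]
 [160 160 157 157 148 154 164 162 162]
 [163 159 145 125 116 128 152 159 161]
 [164 156 113 108 132 135 142 162 160]
 [162 156 110 135 142 129 143 162 164]
 [161 159 139 126 135 134 141 161 163]
 [161 164 159 146 140 158 158 159 161]
 [154 160 163 163 163 159 159 160 160]
 [127 158 160 160 161 161 162 162 161]]
[[[52.4, -49.7]], [[50.5, -50.0]]]
[213 192]
[[157 159 161 157 159 155 116 151 161]
 [158 159 162 156 159 158 147 107 154]
 [159 159 153 148 149 155 154 125 153]
 [157 153 125 117 120 142 161 157 139]
 [160 144  96 120 130 127 158 156 142]
 [161 145 104 135 132 134 154 160 158]
 [162 153 124 126 123 134 159 162 159]
 [161 161 157 133 139 157 160 161 159]
 [160 160 163 157 157 162 159 158 159]]
[[[52.6, -87.7]], [[50.7, -87.7]]]
[212 205]
[[159 160 159 160 162 163 163 159 159]
 [158 159 160 159 159 162 163 161 160]
 [159 158 152 144 147 159 162 163 161]
 [161 150 122  97 127 147 163 159 162]
 [159 148 109 121 146 140 160 163 159]
 [159 148 119 138 130 135 158 163 160]
 [163 152 122 133 128 138 161 162 159]
 [163 163 159 150 151 172 159 163 162]
 [164 161 154 163 161 182 163 166 159]]
[[[24.5, -67.8]], [[22.8, -68.0]]]
```

>>> jog_arm([
  [0, 0, -0.5, 0],
  [0, 0, -1.0, 0],
  [0.7, 0, -1.0, 0],
  [1.4, 0, -1.0, 0],
  [2.1, 0, -1.0, 0],
  [2.8, 0, -1.0, 0],
  [3.4, 0.07, -0.9, 0],
  [3.4, 0.07, -0.4, 0],
  [3.4, 0.07, 0.0, 0],
  [3.4, 0.07, 0.3, 0],
])

```text
clock: 16.65
position: [0.5721, 0.2361, 0.039]
tool_rot: [-0.555, 0.832, 0.001, -0.001]
wrist_force: [-0.2, 0.1, -0.6]
width: -0.0
```

```bash
python3 go.py
```

```text
clk 16.65 deck mm [ 34.8 -68.   39. ] F deck [-0.1  0.2 -0.6] w -0.0
tool x heading in deck -135.2 j [ 0.71  0.15 -0.15 -0.   -1.27  0.46]
```

Down to a commanded z of 31 mm (−8 mm = 0.32 units), slowly.

>>> jog_arm([
  [0, 0, 0.04, 0],
  [0, 0, 0.08, 0],
  [0, 0, 0.12, 0],
  [0, 0, 0.16, 0],
  [0, 0, 0.2, 0],
  [0, 0, 0.24, 0],
  [0, 0, 0.28, 0],
  [0, 0, 0.32, 0],
  [0, 0, 0.32, 0],
  [0, 0, 0.32, 0],
])

```text
clock: 17.9
position: [0.5721, 0.2361, 0.031]
tool_rot: [-0.555, 0.832, 0.001, -0.001]
wrist_force: [-0.8, -0.5, -0.5]
width: 0.0
```

```bash
python3 go.py
```

```text
clk 17.9 deck mm [ 34.8 -67.9  31. ] F deck [-1.  -0.2 -0.5] w 0.0
tool x heading in deck -135.2 j [ 0.71  0.16 -0.16 -0.   -1.26  0.46]
```

>>> jog_arm([
  [0, 0, 0.04, 0],
  [0, 0, 0.08, 0],
  [0, 0, 0.12, 0],
  [0, 0, 0.15, 0],
  [0, 0, 0.17, 0],
  [0, 0, 0.19, 0],
  [0, 0, 0.21, 0],
  [0, 0, 0.22, 0],
  [0, 0, 0.22, 0],
  [0, 0, 0.22, 0],
])

```text
clock: 19.15
position: [0.5721, 0.2362, 0.0262]
tool_rot: [-0.555, 0.832, 0.0, -0.001]
wrist_force: [-3.4, -0.7, 5.8]
width: 0.0001
```

```bash
python3 go.py 96,-9,55,-135
```

```text
clk 19.15 deck mm [ 34.8 -67.9  26.2] F deck [-3.4  0.7  5.8] w 0.0001
tool x heading in deck -135.2 j [ 0.71  0.16 -0.16 -0.   -1.25  0.46]
96,-9,55,-135 [-3.4  -0.05 -1.16] -0.03
```

The top is at 26.2 mm, so the plate has dropped flush. Lift over the knob (to about 79 mm) and return to the push start.

>>> jog_arm([
  [0, 0, -0.8, 0],
  [0, 0, -1.6, 0],
  [0, 0, -2.1, 0],
  [-0.8, 0, -2.1, 0],
  [-1.7, 0, -2.1, 0],
  [-2.6, 0, -2.1, 0],
  [-3.4, 0, -2.1, 0],
  [-3.4, 0, -1.6, 0],
  [-3.4, 0, -1.0, 0],
  [-3.4, 0, -0.86, 0],
])

```text
clock: 20.4
position: [0.6038, 0.3134, 0.0453]
tool_rot: [-0.555, 0.832, 0.0, -0.003]
wrist_force: [-0.4, 0.1, 0.0]
width: -0.0004
```

```bash
python3 go.py 58,-47,48,-135 54,-51,48,-135
```

```text
clk 20.4 deck mm [93.7 -8.7 45.3] F deck [-0.4  0.2  0. ] w -0.0004
tool x heading in deck -135.2 j [ 0.77  0.31  0.05 -0.   -1.31  0.41]
58,-47,48,-135 [ 2.09 -0.08 -0.1 ] -0.04
54,-51,48,-135 [ 2.32 -0.08 -0.1 ] -0.04
```

>>> jog_arm([
  [0, 0, -0.1, 0],
  [0.3, 0, -0.1, 0],
  [0.6, 0, -0.1, 0],
  [0.85, 0, -0.1, 0],
  [1.1, 0, -0.1, 0],
  [1.35, 0, -0.1, 0],
  [1.6, -0.03, -0.1, 0],
  [1.8, -0.06, -0.1, 0],
  [2.0, -0.08, -0.1, 0],
  [2.1, -0.08, -0.1, 0],
])

```text
clock: 21.65
position: [0.5861, 0.2633, 0.0486]
tool_rot: [-0.554, 0.832, 0.0, -0.002]
wrist_force: [0.5, 0.7, 0.3]
width: -0.0001
```

```bash
python3 go.py
```

```text
clk 21.65 deck mm [ 58.2 -48.2  48.6] F deck [0.7 0.4 0.3] w -0.0001
tool x heading in deck -135.3 j [ 0.73  0.21 -0.07 -0.   -1.3   0.44]
```

Continue gently toward the stop.

>>> jog_arm([
  [0.03, 0, 0, 0],
  [0.06, 0, 0, 0],
  [0.09, 0, 0, 0],
  [0.12, 0, 0, 0],
  [0.15, 0, 0, 0],
  [0.18, 0, 0, 0],
  [0.21, 0, 0, 0],
  [0.24, 0, 0, 0],
  [0.26, 0, 0, 0],
  [0.26, 0, 0, 0],
])

```text
clock: 22.9
position: [0.5842, 0.2591, 0.0489]
tool_rot: [-0.554, 0.832, 0.001, -0.0]
wrist_force: [3.7, 5.2, -1.2]
width: 0.0003
```

```bash
python3 go.py
```

```text
clk 22.9 deck mm [ 54.8 -51.4  48.9] F deck [ 5.4  3.4 -1.2] w 0.0003
tool x heading in deck -135.2 j [ 0.73  0.2  -0.08 -0.   -1.3   0.45]
```

The keeper's stop was felt at 6 N, about where predicted. Back off, lift away and look.

>>> jog_arm([
  [-0.4, 0, 0, 0],
  [-0.8, 0, 0, 0],
  [-1.2, 0, -0.6, 0],
  [-1.6, 0, -1.6, 0],
  [-2.0, 0, -2.6, 0],
  [-2.6, 0, -3.4, 0],
  [-3.4, 0, -4.2, 0],
  [-4.4, 0, -5.0, 0],
  [-5.0, 0, -5.2, 0],
  [-5.0, 0, -5.2, 0],
])

```text
clock: 24.15
position: [0.6325, 0.3751, 0.1781]
tool_rot: [-0.555, 0.832, 0.001, -0.001]
wrist_force: [-0.0, -0.3, -0.9]
width: -0.0001
```

```bash
python3 go.py
python3 - <<'E'
from h import *
a=snap('top','t6')['pixels'][150:290,120:270]
cv2.imwrite('pics/m6.png',cv2.resize(a,None,fx=4,fy=4,interpolation=cv2.INTER_CUBIC))
E
```

```text
clk 24.15 deck mm [143.9  37.2 178.1] F deck [-0.1 -0.3 -0.9] w -0.0001
tool x heading in deck -135.2 j [ 0.8   0.41  0.41 -0.   -1.58  0.37]
```

View pics/m6.png

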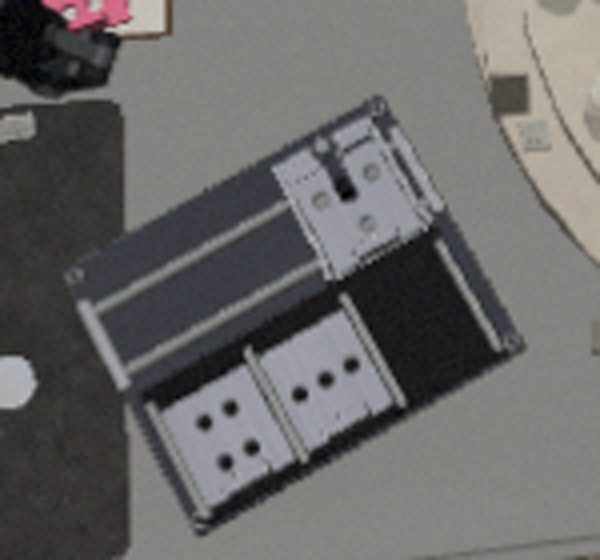

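The keeper points back over plate_a (knob (346,186), pivot (322,147)), and b and c are still in their lanes. Last check of the angle, then hand in.

Run:
```python
from loc import *
f=lambda q:(np.array(q)+.5)/4-.5+[120,150]
d=load('t6');k=loc(d,[f((346,184))],.058)[0];p=loc(d,[f((322,147))],.042)[0];v=k-p
print(k,p,np.hypot(*v),'angle',np.arctan2(-v[0],v[1]))
print('b',loc(d,[f(q) for q in((204,422),(230,408),(226,462),(252,447))],.034).mean(0),'c',loc(d,[f((325,380))],.034))
a=load('top0')['pixels'];b=d['pixels'];df=cv2.absdiff(a,b).max(2)[250:275,280:400];print('bystander diff',df.max(),(df>40).sum())
if abs(np.arctan2(-v[0],v[1])-1.57)<.15: print(arm.sign_off())
```

```text
[ 44.8 -69.5] [ 77.5 -67.4] 32.76736181019156 angle 1.6349284417963281
b [-50.725  68.2  ] c [[-51.    0.8]]
bystander diff 18 0
the job is handed in; nothing more can be done
None
```

The changeover table is set up and I handed the job in at about 24 s of the 64 s allowed. `sign_off` gives no verdict.

**What I did:** The plate that fits was `plate_a`, in the right-hand lane. I pushed the carriage to its -y end stop, slid `plate_a` forward until it dropped over the pins, then pushed the keeper shut by its knob.

**Last checks:**
- **Plate seated:** touching its top put it at 26.2 mm, which is flush with the lanes. I made this touch before shutting the keeper.
- **Keeper shut:** the image gives 1.63 rad, against a stop of 1.57 rad, so that is within measuring error. I also felt the stop at about 6 N.
- **Other plates:** `plate_b` is at x = -51 mm in the left lane and `plate_c` at x = -51 mm in the middle lane, both within limits.
- **Small parts:** the part of the top view where they stand looks the same as at the start.
- **Robot:** it was clear of everything at the end.

**One disagreement:** the hole positions in the image read 2–3 mm forward of the seat. That could have meant the plate was still riding on the pins, but the height touch and the keeper closing both rule it out. I put the difference down to picking error on a coarse image, perhaps with the plate about 1 mm forward against its end stop.

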